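# Press home the sprung lid of an enamel can

### The job

Four small enamel cans of the same kind stand on the table, and the lid of one of them has sprung up and sits crooked, so its paint would skin over. Press that lid home with the fingertips, gently, wherever it stands up, until it is down on the rim all the way round, without lifting, tipping or shifting the can. Leave the three properly closed cans, and the open can, lid, jars, tape and brush that stand and lie among them, untouched, and withdraw the hand.

Things in the scene. Friction and masses are not known exactly. Their poses are not given: they have to be found in the camera images.
- can_proud: The can to be closed: a small round enamel can, blue label, 64 mm in diameter, its rim 60 mm above the table, about 0.28 kg, standing loose. Origin: centre of its underside; z up; its x axis points to the side where the lid stands highest. It stands at any yaw.
- lid_centre (a point): Centre of that can's lid, level with the top of its rolled edge (z axis square to the lid). Plain tinplate plug lid, 57 mm in diameter, edge 4 mm thick, centre panel sunk 4 mm (but solid up to the edge's level for contact). At first it stands 20 to 25 mm too high on one side and 4 to 7 mm on the opposite side; when home its edge is level, 63.5 mm above the table, 3 mm above the can's rim.
- high_edge (a point): Point on the top of the lid's rolled edge, 26 mm from the lid's centre, at the side that stands highest (the can's +x side). At 63.5 mm above the table when that side is home.
- low_edge (a point): Point on the top of the lid's rolled edge, 26 mm from the lid's centre, on the opposite side, which stands a little too high (the can's -x side). At 63.5 mm above the table when that side is home.
- lid_high_side (a joint): How far the lid's high side is up, in rad (57 mm from side to side: 0.1 is 5.7 mm); 0 = down on the rim, where it stops. A tight push fit, no spring: it stays where it is left. Pressing straight down on this edge with about 5 N moves it, pressing on the opposite edge does not; pressing the middle of the lid takes about 10 N and moves both sides. Over 45 N dents it.
- lid_low_side (a joint): The same for the low side: how far it is up, in rad; 0 = down on the rim. About 5 N on that edge moves it.
- can_sealed_1: Bystander: a can of the same kind and size, with the same lid properly home. Origin: centre of its underside. Not to be touched.
- can_sealed_2: Bystander: another such can, properly closed. Origin: centre of its underside. Not to be touched.
- can_sealed_3: Bystander: another such can, properly closed. Origin: centre of its underside. Not to be touched.
- can_in_use: Bystander: the enamel can in use, yellow label, no lid, 70 mm in diameter, 73 mm high. Origin: centre of its underside. Not to be touched.
- loose_lid: Bystander: the lid of the can in use, 57 mm in diameter, 13.5 mm high, lying flat on the table. Origin: centre of its underside. Not to be touched.
- jar_silver: Bystander: small jar with grey screw lid, 53 mm in diameter, 44 mm high. Origin: centre of its underside.
- jar_gold: Bystander: small jar with yellow screw lid, 59 mm in diameter, 50 mm high. Origin: centre of its underside.
- brush_natural: Bystander: striping brush, 191 mm long, 10 mm thick, lying on the table among the cans. Origin: its middle, on the underside; its length runs along its y axis.
- tape_cream: Bystander: roll of cream tape lying flat, 84 mm in diameter, 18 mm high. Origin: centre of its underside.

How it is judged:
By the outcome, as a careful person would: the job done as asked, in the order asked, and still so for the second after the job is handed in, with the robot touching nothing.
It also fails if it takes over 38 s, if anything falls off the work surface, if the arm or the gripper's body presses on something with over 40 N, if the wrist force passes 120 N, or if a joint passes its speed limit or range.

### The arm

A 6-joint arm with a two-finger parallel gripper is mounted at the origin on a cart in front of the work surface, level with it; the furniture and walls round the work are solid. World frame = base frame: x ahead of the robot, y to its left, z up, the work surface at z = 0. Lengths are in mm, angles in rad, forces in N, time in s.
With the tool pointing down it reaches from about 350 to 975 mm from the base axis. Payload 7.1 kg.
Tool frame: the origin (TCP) lies at the very end of the fingers, on their centre line; the grasp point (between the pads) lies 19 mm behind it (ctrl.pinch_z is the distance from the TCP to the grasp point, in mm); z points along the fingers, y is the direction in which the jaws open and shut (so a half turn about z gives the same grasp; the last joint's range is limited). The gripper opens to 88 mm and grips with 3 to 60 N. Pads are 20 mm wide; open, the fingers measure 115 mm over their backs; the gripper's body (75 mm by 178 mm) begins 61 mm behind the grasp point.
Start: joints at [-1.359, 0.423, 1.63, -0, 1.089, -0.019], TCP at [142.992, -608.406, 222.675] pointing down, gripper open.
Joint ranges: [-3, 3], [-0.9, 2.11], [0.09, 2.58], [-1.31, 4.45], [0.11, 2.69], [-2.54, 2.54]. Speed limits (rad/s): [2.39, 2.39, 3.01, 3.14, 3.14, 3.14].

### API

Orientations are given as a rotation vector (axis times angle).
In Python, from workcell import ctrl gives the robot as it stands.
- The arm moves only by the shell command python3 -m inch 'ROWS' [OPENING]. ROWS is JSON, a list of rows, each an object with "xyz": the shift along the tool's x, y, z in cm, a list of three; "spin": the turn about the tool's z in degrees. A call has 1 to 20 rows; each row is the pose to reach, as a shift and turn from the pose measured when the call began, along the tool's axes at that moment; what a row does not reach only later rows make up. A row lasts 1/10 s, in which the tool goes at most 50 mm and 8.59 degrees, less where a joint would pass 70% of its speed; a pose out of reach is approached as far as the arm can. A call with a gripper value outside its range is refused whole. OPENING is the closure, from 0 (fully open) to 1 (shut), set as the call begins (- or left out, the last holds). The fingers move at their own pace and stop on an object; the grip force is fixed at half the most. Time passes only in rows, so rows that repeat a pose let the fingers close. It gives the time, the measured TCP pose, the force and the opening at its end, in the units of the state.
- ctrl.get_obs(): the state, without advancing time (a new reading comes with each control period).
- ctrl.get_image(name): name is "scene" or "side" or "wrist"; returns the picture (384x512x3 uint8, red, green, blue); there is no depth.
- ctrl.camera_info(name): a dict with "camera_matrix" (3x3 intrinsics, pixels), "k1" (the pictures are not rectified: a ray, as slopes to the right and down, at radius r is drawn at 1 + k1 r^2 times it, then the intrinsics apply), "R" (3x3) and "t" (3): a world point X has camera coordinates R X + t; the wrist camera has in their place "hand_eye" (4x4, takes a point from camera to tool coordinates, whose origin is the TCP and whose axes are the flange's). Camera axes: x right, y down, z forward; pixel columns grow to the right and rows downward; lengths in mm; the calibration is good to about 2 mm. A picture is of the moment at which its call begins: read the wrist's pose just before it. camera_info takes no time and is no camera call.
- ctrl.close_job(): hands the job in, once; it reports no verdict.
The state is a dict: "t": time; "qpos": joint angles; "qvel": joint speeds; "joint_torque": joint torques, N m; "ee_pos": TCP position; "orientation": TCP orientation; "ft_force": force on the tool from outside, world axes, zero at the start; "moment": the same for the moment, N m; "width": finger opening in mm.
Only numpy, scipy, OpenCV 4.12 (cv2) and the standard library are available. Lean on these libraries where they do the work, as an engineer would, in place of code of your own. Each camera call takes 0.05 s, during which the arm holds its last target. There are 200 camera calls.

## Working session

There is one attempt and no reset: what is moved stays moved. The work goes in short steps, Python scripts to look and compute and a shell command to move; the robot and the scene stay as the last step left them, time stands still between calls to the robot, and variables do not carry over. Pictures are saved under pics/ and viewed, about 8 in all and at most 12, crops included, and the job is handed in when it is done.

```bash
mkdir -p pics; ls; python3 - <<'E'
from workcell import ctrl
import cv2,numpy as np
print(ctrl.get_obs())
for n in("scene","side","wrist"):
    i=ctrl.camera_info(n);print(n,{k:np.round(v,4).tolist() for k,v in i.items() if not isinstance(v,str)})
ims={n:ctrl.get_image(n) for n in("scene","side","wrist")}
for n in ims: cv2.imwrite(f"pics/{n}0.png",cv2.cvtColor(ims[n],cv2.COLOR_RGB2BGR))
a=[cv2.imread(f"pics/{n}0.png") for n in("scene","side")]
E
```

```text
pics
{'t': 0.0, 'qpos': array([-1.35901660e+00,  4.23824085e-01,  1.63070078e+00, -5.28728857e-05,
        1.08858565e+00, -1.90161881e-02]), 'qvel': array([-0.00143536,  0.00102928,  0.00084434,  0.00085904,  0.00107821,
        0.00177633]), 'joint_torque': array([ 1.22879988e-03, -5.44619501e+01, -2.73667020e+01,  6.44335337e-02,
        2.27390905e-02, -1.04633505e-04]), 'ee_pos': array([ 142.85349429, -607.87963943,  221.90791982]), 'orientation': array([-3.11919730e+00, -3.61594138e-01,  3.02509604e-04]), 'ft_force': array([-0.08680322, -1.53934981, -0.50591398]), 'moment': array([ 0.00278751,  0.05823605, -0.04404648]), 'width': 87.64617105959913}
scene {'camera_matrix': [[356.1671, 0.0, 256.0465], [0.0, 356.1671, 191.8327], [0.0, 0.0, 1.0]], 'k1': 0.0235, 'R': [[-0.7356, -0.6773, -0.0143], [-0.3839, 0.4342, -0.8149], [0.5582, -0.5939, -0.5794]], 't': [448.9775, 259.9793, 862.8241]}
side {'camera_matrix': [[428.3611, 0.0, 248.6693], [0.0, 428.3611, 191.5807], [0.0, 0.0, 1.0]], 'k1': -0.0939, 'R': [[0.9577, -0.2871, 0.0206], [-0.1513, -0.5628, -0.8127], [0.2449, 0.7751, -0.5824]], 't': [-554.332, 163.012, 933.7703]}
wrist {'camera_matrix': [[304.4467, 0.0, 264.1884], [0.0, 304.4467, 190.2947], [0.0, 0.0, 1.0]], 'k1': -0.0571, 'hand_eye': [[-0.0004, -0.9582, -0.2861, 78.8394], [1.0, -0.0002, -0.0005, 0.5891], [0.0004, -0.2861, 0.9582, -160.9588], [0.0, 0.0, 0.0, 1.0]]}
```

View pics/scene0.png

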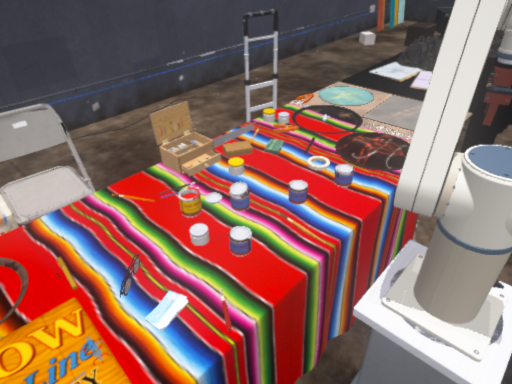

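View pics/side0.png

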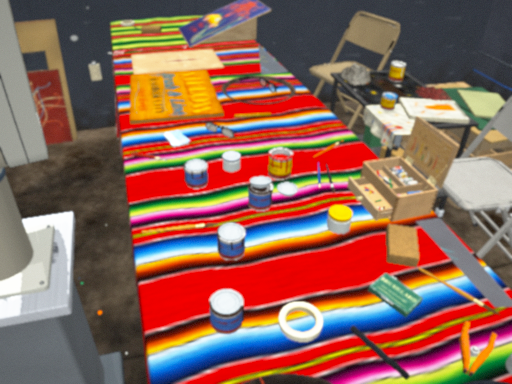

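Four blue cans are visible: scene (240,240), (239,195), (298,190), (343,174) and side (196,173), (260,192), (231,240), (226,308). I'll enlarge each of them and locate them by rays.

```bash
cat > h.py <<'E'
from workcell import ctrl
import cv2,numpy as np
from scipy.spatial.transform import Rotation as Ro
def ray(n,u,v,obs=None):
    i=ctrl.camera_info(n);K=np.array(i["camera_matrix"]);k=i["k1"]
    d=np.array([(u-K[0,2])/K[0,0],(v-K[1,2])/K[1,1]]);s=d.copy()
    for _ in range(20): s=d/(1+k*(s@s))
    c=np.array([*s,1.])
    if n=="wrist":
        H=np.array(i["hand_eye"]);Rw=Ro.from_rotvec(obs["orientation"]).as_matrix()
        return Rw@H[:3,3]+obs["ee_pos"],Rw@H[:3,:3]@c
    R=np.array(i["R"]);return -R.T@np.array(i["t"]),R.T@c
def plane(n,u,v,z,obs=None):
    o,d=ray(n,u,v,obs);return o+d*(z-o[2])/d[2]
def proj(n,X,obs=None):
    i=ctrl.camera_info(n);X=np.asarray(X,float)
    if n=="wrist":
        H=np.array(i["hand_eye"]);Rw=Ro.from_rotvec(obs["orientation"]).as_matrix()
        c=H[:3,:3].T@(Rw.T@(X-obs["ee_pos"])-H[:3,3])
    else: c=np.array(i["R"])@X+np.array(i["t"])
    s=c[:2]/c[2];s=s*(1+i["k1"]*(s@s));K=np.array(i["camera_matrix"]);return K[:2,:2]@s+K[:2,2]
def two(p,q,a="scene",b="side"):
    o1,d1=ray(a,*p);o2,d2=ray(b,*q);d1/=np.linalg.norm(d1);d2/=np.linalg.norm(d2)
    A=np.array([d1,-d2]).T;s=np.linalg.lstsq(A,o2-o1,rcond=None)[0]
    x,y=o1+s[0]*d1,o2+s[1]*d2;return (x+y)/2,np.linalg.norm(x-y)
E
python3 - <<'E'
from h import *
S=[(240,234),(239,188),(298,184),(343,169)];D=[(196,166),(260,184),(231,232),(226,300)]
rows=[]
for n,L in(("scene",S),("side",D)):
    im=cv2.imread(f"pics/{n}0.png");r=[]
    for u,v in L:
        print(n,u,v,np.round(plane(n,u,v,63.5)))
        c=im[v-18:v+32,u-25:u+25];r.append(cv2.resize(c,(200,200),interpolation=cv2.INTER_CUBIC))
    rows.append(np.hstack(r))
cv2.imwrite("pics/z.png",np.vstack(rows))
E
```

```text
scene 240 234 [478. 207.  64.]
scene 239 188 [635.  53.  64.]
scene 298 184 [506. -91.  64.]
scene 343 169 [ 446. -267.   64.]
side 196 166 [485. 191.  64.]
side 260 184 [627.  64.  64.]
side 231 232 [508. -97.  64.]
side 226 300 [ 450. -280.   64.]
```

View pics/z.png

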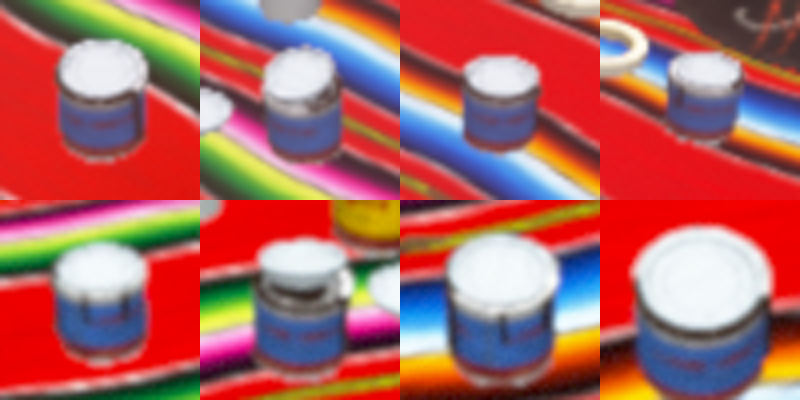

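The second can, near (630,58), has the lid up: in the side view there is a dark gap on its near side and the ellipse is flattened, while the other three lids sit flush. I'll move the closed fingers beside it, above everything, to look from close by.

```bash
python3 -m inch '[{"xyz":[4,-3.5,0],"spin":0},{"xyz":[7.5,-7,0.5],"spin":0},{"xyz":[11,-10.5,1],"spin":0},{"xyz":[14.5,-13.8,1.5],"spin":0},{"xyz":[18,-17,2],"spin":0},{"xyz":[21.5,-20.4,2.5],"spin":0},{"xyz":[25,-23.7,3],"spin":0},{"xyz":[28.5,-27,3.5],"spin":0},{"xyz":[32,-30.3,4],"spin":0},{"xyz":[35.5,-33.6,4.5],"spin":0},{"xyz":[39,-37,5],"spin":0},{"xyz":[42.5,-40.2,5.5],"spin":0},{"xyz":[46,-43.5,6.2],"spin":0},{"xyz":[49.5,-46.8,7],"spin":0},{"xyz":[53,-50,8],"spin":0},{"xyz":[55.5,-52.5,8.7],"spin":0},{"xyz":[56.7,-53.6,9.2],"spin":0},{"xyz":[56.7,-53.6,9.2],"spin":0},{"xyz":[56.7,-53.6,9.2],"spin":0},{"xyz":[56.7,-53.6,9.2],"spin":0}]' 1
python3 - <<'E'
from h import *
ims={}
o=ctrl.get_obs();np.save("obs1.npy",o,allow_pickle=True)
for n in("wrist","side","scene"):
    ims[n]=cv2.cvtColor(ctrl.get_image(n),cv2.COLOR_RGB2BGR);cv2.imwrite(f"pics/{n}1.png",ims[n])
print(o["ee_pos"],o["orientation"],o["ft_force"],o["qpos"],o["t"])
for z in(0,63.5): print(proj("wrist",[630,58,z],o))
E
```

```text
t: 2.15
ee_pos: [571.5, 42.2, 130.9]
orientation: [-3.12, -0.36, 0.001]
ft_force: [-0.4, 1.0, 0.8]
width: 0.2
[571.47796266  42.2471191  130.93063366] [-3.11998299e+00 -3.59621319e-01  1.03809352e-03] [-0.44991103  0.96680873  0.81163104] [5.25323830e-02 4.69680376e-01 1.80828951e+00 1.19533861e-03
 8.64342125e-01 1.39303755e+00] 2.15
[261.69251335 119.90077392]
[260.88668716 125.41476539]
```

View pics/wrist1.png

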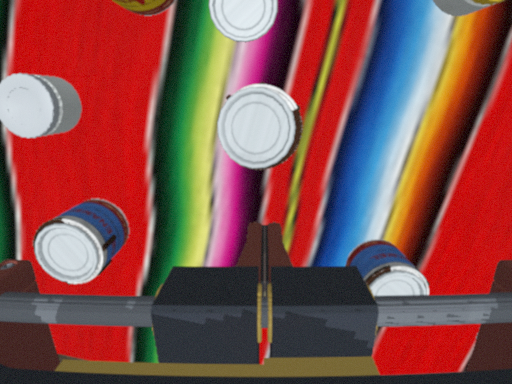

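The lid is centred at about (258,126) in the wrist view, with a crescent of can rim showing at right and upper right. Next I'll enlarge the can in all three views to read the tilt direction.

```bash
python3 - <<'E'
from h import *
r=[]
for n,(u,v),h in(("wrist",(260,126),50),("side",(260,190),25),("scene",(239,193),25)):
    im=cv2.imread(f"pics/{n}1.png")[v-h:v+h,u-h:u+h];r.append(cv2.resize(im,(266,266),interpolation=cv2.INTER_CUBIC))
cv2.imwrite("pics/z1.png",cv2.resize(np.hstack(r),(798,266)))
E
```

```text
(no output)
```

View pics/z1.png

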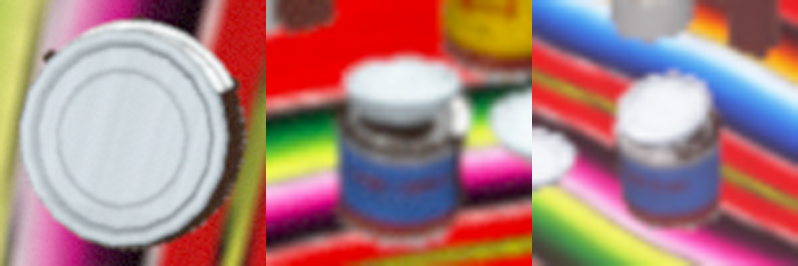

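```bash
cat > lid.py <<'E'
from h import *
def ell(path,u,v,h,thr,s=6,k=9):
    im=cv2.imread(path)[v-h:v+h,u-h:u+h].astype(np.float32)
    im=cv2.resize(im,None,fx=s,fy=s,interpolation=cv2.INTER_CUBIC)
    m=((im.min(2)>thr)&(im.max(2)-im.min(2)<45)).astype(np.uint8)*255
    m=cv2.morphologyEx(m,cv2.MORPH_OPEN,cv2.getStructuringElement(cv2.MORPH_ELLIPSE,(4*k+1,4*k+1)))
    c=max(cv2.findContours(m,0,1)[0],key=lambda c:cv2.contourArea(c)-30*abs(cv2.pointPolygonTest(c,(h*s,h*s),True)))
    e=cv2.fitEllipse(cv2.convexHull(c))
    vis=cv2.ellipse(cv2.convertScaleAbs(im),e,(0,255,0),1);vis=cv2.drawContours(vis,[c],-1,(255,0,255),1)
    (x,y),(a,b),t=e;g=lambda x,y:np.array([(x+.5)/s-.5+u-h,(y+.5)/s-.5+v-h])
    mn=np.array([np.cos(np.radians(t)),np.sin(np.radians(t))])*a/2
    return g(x,y),g(x+mn[0],y+mn[1]),g(x-mn[0],y-mn[1]),(a/s,b/s,t),cv2.resize(vis,(266,266))
def sphere(n,p,C,r=28.5,o=None):
    O,d=ray(n,*p,o);d/=np.linalg.norm(d);w=O-C;b=w@d;q=max(b*b-w@w+r*r,0)
    return [O+d*(-b+s*q**.5) for s in(-1,1)]
E
python3 - <<'E'
from lid import *
o=np.load("obs1.npy",allow_pickle=True).item()
E={n:ell(f"pics/{n}1.png",*a) for n,a in dict(wrist=(260,126,50,150,3,9),side=(260,184,22,175),scene=(238,187,22,175)).items()}
cv2.imwrite("pics/z2.png",np.hstack([E[n][4] for n in E]))
for n in E: print(n,np.round(E[n][0],1),np.round(E[n][3],1))
# centre: least squares of three rays
A=np.zeros((3,3));b=np.zeros(3);rs={}
for n in E:
    O,d=ray(n,*E[n][0],o);d/=np.linalg.norm(d);P=np.eye(3)-d[:,None]*d;A+=P;b+=P@O;rs[n]=(O,P)
C=np.linalg.solve(A,b);print("C",np.round(C,1),{n:round(np.linalg.norm(P@(C-O)),1) for n,(O,P) in rs.items()})
print("side+scene",two(E["scene"][0],E["side"][0]))
for n in("side","scene","wrist"):
    for p in E[n][1:3]:
        print(n,np.round(p,1),[np.round(x-C,1).tolist() for x in sphere(n,p,C,28.5,o)])
E
```

```text
wrist [256.2 125.3] [79.3 88.3 39.6]
side [260.4 180.2] [ 8.9 20.2 89.3]
scene [237.9 188.3] [12.6 18.  70.6]
C [628.8  63.6  72.9] {'wrist': np.float64(2.6), 'side': np.float64(2.3), 'scene': np.float64(1.8)}
side+scene (array([627.6781404 ,  65.83255027,  73.1923346 ]), np.float64(1.921907045698356))
side [260.5 184.7] [[-9.6, -25.8, 7.5], [5.1, 16.0, -23.1]]
side [260.4 175.7] [[-6.2, -12.3, 25.0], [7.7, 27.3, -2.7]]
scene [240.  194.2] [[-23.5, 14.9, -6.2], [-1.7, -5.9, -27.8]]
scene [235.8 182.3] [[-2.3, 10.0, 26.6], [24.3, -14.7, 2.3]]
wrist [286.7 150.6] [[-10.6, -27.3, 4.5], [-10.6, -27.3, 4.5]]
wrist [225.7 100. ] [[13.8, 20.4, 14.3], [13.1, 23.3, -9.8]]
```

View pics/z2.png

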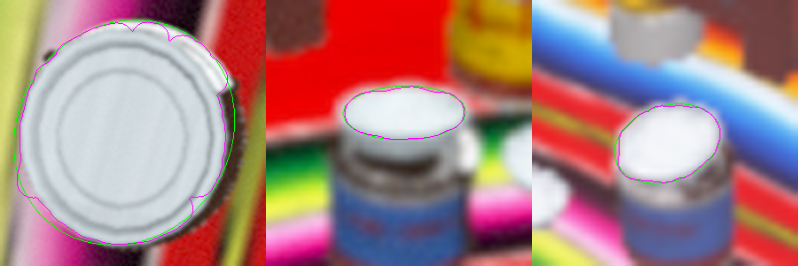

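The side and scene ellipses are clean; the wrist one is spoiled by the rim crescent. The lid's slope rises toward about (0.23,-0.97), which happens to lie along the tool's +y. I'll take the xy centre from the wrist view, which looks almost straight down.

```bash
python3 - <<'E'
from lid import *
o=np.load("obs1.npy",allow_pickle=True).item()
im=cv2.imread("pics/wrist1.png")[76:176,210:310]
im=cv2.resize(im,None,fx=4,fy=4,interpolation=cv2.INTER_CUBIC);g=cv2.medianBlur(cv2.cvtColor(im,cv2.COLOR_BGR2GRAY),7)
cs=cv2.HoughCircles(g,cv2.HOUGH_GRADIENT,1.5,10,param1=80,param2=25,minRadius=80,maxRadius=175)
print(np.round(cs[0][:6],1))
for p in[(257.7,125.6)]+[(c[0]/4+210,c[1]/4+76) for c in cs[0][:3]]: 
    C=plane("wrist",*p,75,o);R=Ro.from_rotvec(o["orientation"]).as_matrix()
    print(np.round(p,1),np.round(C,1),"tool shift",np.round(R.T@(C-o["ee_pos"]),1))
print(np.round(R,3))
E
```

```text
[[197.2 209.2 167.4]
 [173.2 207.8 147.5]
 [186.8 218.2 151. ]
 [195.8 198.8 170.8]
 [185.2 207.8 157.4]
 [198.8 185.2 155.9]]
[257.7 125.6] [630.3  60.2  75. ] tool shift [61.4 -4.1 55.9]
[259.3 128.3] [628.7  58.7  75. ] tool shift [59.5 -2.9 55.9]
[253.3 127.9] [628.   62.9  75. ] tool shift [59.8 -7.2 55.9]
[256.7 130.6] [626.8  60.2  75. ] tool shift [58.  -4.8 55.9]
[[ 0.974  0.228 -0.001]
 [ 0.228 -0.974  0.001]
 [-0.001 -0.001 -1.   ]]
```

```bash
python3 -m inch '[{"xyz":[3,1,0],"spin":0},{"xyz":[6,2.1,0],"spin":0},{"xyz":[6,2.1,1.5],"spin":0},{"xyz":[6,2.1,3.2],"spin":0},{"xyz":[6,2.1,3.2],"spin":0},{"xyz":[6,2.1,3.2],"spin":0}]' 1
python3 - <<'E'
from h import *
o=ctrl.get_obs();print(o["ee_pos"],o["ft_force"],o["t"])
r=[]
for n,(u,v),h in(("side",(260,180),30),("scene",(239,185),30)):
    im=cv2.cvtColor(ctrl.get_image(n),cv2.COLOR_RGB2BGR)[v-h:v+h,u-h:u+h];r.append(cv2.resize(im,(390,390),interpolation=cv2.INTER_CUBIC))
cv2.imwrite("pics/z3.png",np.hstack(r))
E
```

```text
t: 2.9
ee_pos: [633.2, 35.5, 98.0]
orientation: [-3.12, -0.359, 0.005]
ft_force: [0.4, -0.4, -0.0]
width: 0.6
[633.20937141  35.53655102  98.04449472] [ 0.44218658 -0.38683354 -0.04283279] 2.9
```

View pics/z3.png

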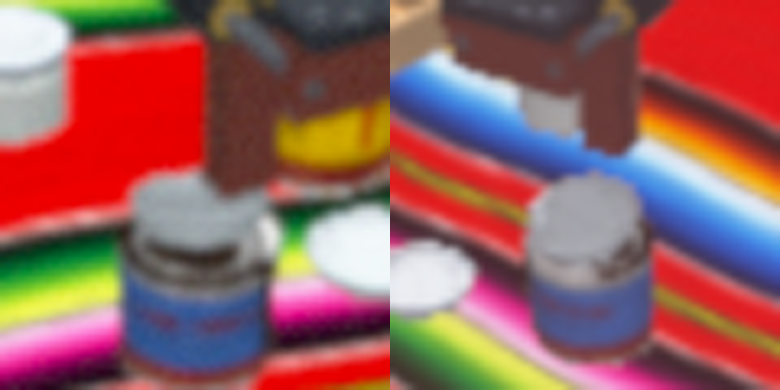

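The fingertips hang above the near, high edge of the lid, with the dark gap beneath them. Now I'll descend gently and watch the force.

```bash
python3 -m inch '[{"xyz":[0,0,0.3],"spin":0},{"xyz":[0,0,0.6],"spin":0},{"xyz":[0,0,0.8],"spin":0},{"xyz":[0,0,1.0],"spin":0},{"xyz":[0,0,1.2],"spin":0},{"xyz":[0,0,1.4],"spin":0}]' 1
python3 -m inch '[{"xyz":[0,0,0.15],"spin":0},{"xyz":[0,0,0.3],"spin":0},{"xyz":[0,0,0.45],"spin":0},{"xyz":[0,0,0.6],"spin":0}]' 1
```

```text
t: 3.6
ee_pos: [634.6, 35.7, 85.2]
orientation: [-3.12, -0.359, 0.0]
ft_force: [0.3, 0.1, 0.0]
width: 0.7
t: 4.0
ee_pos: [635.0, 34.9, 79.9]
orientation: [3.121, 0.36, 0.001]
ft_force: [-1.7, -4.2, 7.5]
width: 0.6
```

```bash
python3 -m inch '[{"xyz":[0,0,0.15],"spin":0},{"xyz":[0,0,0.3],"spin":0},{"xyz":[0,0,0.45],"spin":0},{"xyz":[0,0,0.6],"spin":0}]' 1
python3 -m inch '[{"xyz":[0,0,0.15],"spin":0},{"xyz":[0,0,0.3],"spin":0},{"xyz":[0,0,0.45],"spin":0},{"xyz":[0,0,0.6],"spin":0}]' 1
```

```text
t: 4.4
ee_pos: [635.6, 34.0, 74.6]
orientation: [3.119, 0.36, 0.003]
ft_force: [-0.1, -5.1, 6.1]
width: 0.6
t: 4.8
ee_pos: [635.9, 33.3, 69.2]
orientation: [3.118, 0.36, 0.003]
ft_force: [-0.3, -3.9, 6.3]
width: 0.4
```

```bash
python3 -m inch '[{"xyz":[0,0.05,0.15],"spin":0},{"xyz":[0,0.1,0.3],"spin":0},{"xyz":[0,0.1,0.4],"spin":0}]' 1
python3 -m inch '[{"xyz":[0,0,0.1],"spin":0},{"xyz":[0,0,0.15],"spin":0}]' 1
```

```text
t: 5.1
ee_pos: [636.3, 32.4, 65.7]
orientation: [3.119, 0.36, 0.004]
ft_force: [-2.1, -0.1, 4.8]
width: 0.5
t: 5.3
ee_pos: [636.3, 32.4, 64.7]
orientation: [3.119, 0.36, 0.004]
ft_force: [-2.5, 0.3, 5.3]
width: 0.3
```

```bash
python3 -m inch '[{"xyz":[0,0,0.05],"spin":0},{"xyz":[0,0,0.1],"spin":0}]' 1
python3 -m inch '[{"xyz":[0,0,0.05],"spin":0},{"xyz":[0,0,0.1],"spin":0}]' 1
```

```text
t: 5.5
ee_pos: [636.3, 32.3, 64.3]
orientation: [3.119, 0.36, 0.004]
ft_force: [-1.8, -0.3, 8.2]
width: 0.5
t: 5.7
ee_pos: [636.5, 32.3, 64.1]
orientation: [3.119, 0.36, 0.004]
ft_force: [-2.8, -1.0, 9.8]
width: 0.7
```

```bash
python3 -m inch '[{"xyz":[0,0,-1],"spin":0},{"xyz":[0,0,-2.4],"spin":0},{"xyz":[0,-2,-2.4],"spin":0},{"xyz":[0,-4.5,-2.4],"spin":0},{"xyz":[0,-5.5,-2.4],"spin":0},{"xyz":[0,-5.5,-1.8],"spin":0},{"xyz":[0,-5.5,-1.2],"spin":0},{"xyz":[0,-5.5,-1.0],"spin":0},{"xyz":[0,-5.5,-1.0],"spin":0}]' 1
python3 -m inch '[{"xyz":[0,0,0.15],"spin":0},{"xyz":[0,0,0.3],"spin":0},{"xyz":[0,0,0.4],"spin":0}]' 1
```

```text
t: 6.6
ee_pos: [623.6, 85.0, 73.1]
orientation: [3.119, 0.359, 0.002]
ft_force: [-0.9, -0.4, 0.2]
width: 0.4
t: 6.9
ee_pos: [623.9, 84.7, 69.4]
orientation: [3.119, 0.358, 0.003]
ft_force: [-0.5, -0.2, 4.4]
width: 0.5
```

```bash
python3 -m inch '[{"xyz":[0,0,0.15],"spin":0},{"xyz":[0,0,0.3],"spin":0},{"xyz":[0,0,0.4],"spin":0}]' 1
python3 -m inch '[{"xyz":[0,0,0.1],"spin":0},{"xyz":[0,0,0.2],"spin":0}]' 1
```

```text
t: 7.2
ee_pos: [624.0, 85.0, 65.6]
orientation: [3.119, 0.358, 0.003]
ft_force: [-2.5, 1.6, 4.8]
width: 0.6
t: 7.4
ee_pos: [624.0, 85.2, 63.7]
orientation: [3.119, 0.359, 0.004]
ft_force: [-2.5, 1.6, 7.1]
width: 0.1
```

```bash
python3 -m inch '[{"xyz":[0,0,0.05],"spin":0},{"xyz":[0,0,0.1],"spin":0}]' 1
python3 -m inch '[{"xyz":[0,0,0.05],"spin":0},{"xyz":[0,0,0.1],"spin":0}]' 1
```

```text
t: 7.6
ee_pos: [624.2, 85.3, 63.3]
orientation: [3.119, 0.359, 0.004]
ft_force: [-3.5, 0.2, 11.7]
width: 0.3
t: 7.8
ee_pos: [624.3, 85.4, 63.1]
orientation: [3.119, 0.359, 0.004]
ft_force: [-4.1, 0.7, 14.9]
width: 0.7
```

The low side is on its stop, at 15 N and z 63.1. I'll go back over the high side to make sure it is fully home.

```bash
python3 -m inch '[{"xyz":[0,0,-1],"spin":0},{"xyz":[0,0,-1.6],"spin":0},{"xyz":[0,2,-1.6],"spin":0},{"xyz":[0,4.5,-1.6],"spin":0},{"xyz":[0,5.3,-1.6],"spin":0},{"xyz":[0,5.3,-1.0],"spin":0},{"xyz":[0,5.3,-0.5],"spin":0},{"xyz":[0,5.3,-0.3],"spin":0},{"xyz":[0,5.3,-0.3],"spin":0}]' 1
python3 -m inch '[{"xyz":[0,0,0.1],"spin":0},{"xyz":[0,0,0.2],"spin":0}]' 1
```

```text
t: 8.7
ee_pos: [635.6, 34.5, 65.4]
orientation: [3.119, 0.36, 0.002]
ft_force: [0.7, 0.1, 0.7]
width: 0.5
t: 8.9
ee_pos: [635.7, 35.1, 63.5]
orientation: [3.119, 0.361, 0.002]
ft_force: [-1.8, 1.0, 7.7]
width: 0.4
```

```bash
python3 -m inch '[{"xyz":[0,0,0.05],"spin":0},{"xyz":[0,0,0.1],"spin":0}]' 1
python3 -m inch '[{"xyz":[0,0,0.05],"spin":0},{"xyz":[0,0,0.1],"spin":0}]' 1
```

```text
t: 9.1
ee_pos: [635.9, 35.1, 63.4]
orientation: [3.119, 0.362, 0.003]
ft_force: [-3.6, -0.5, 9.8]
width: 0.5
t: 9.3
ee_pos: [636.1, 35.1, 63.3]
orientation: [3.118, 0.362, 0.004]
ft_force: [-3.1, -1.2, 11.3]
width: 0.3
```

```bash
python3 -m inch '[{"xyz":[0,0,-2],"spin":0},{"xyz":[0,0,-4.5],"spin":0},{"xyz":[0,0,-6.8],"spin":0},{"xyz":[-3,-1,-6.8],"spin":0},{"xyz":[-6.2,-2.1,-6.8],"spin":0},{"xyz":[-6.2,-2.1,-6.8],"spin":0},{"xyz":[-6.2,-2.1,-6.8],"spin":0}]' 1
python3 - <<'E'
from lid import *
o=ctrl.get_obs();np.save("obs2.npy",o,allow_pickle=True);print(o["ee_pos"],o["t"])
for n in("wrist","side","scene"): cv2.imwrite(f"pics/{n}2.png",cv2.cvtColor(ctrl.get_image(n),cv2.COLOR_RGB2BGR))
r=[]
for k in(1,2):
    q=[]
    for n,(u,v),h in(("wrist",(260,126),50),("side",(260,190),25),("scene",(239,193),25)):
        q.append(cv2.resize(cv2.imread(f"pics/{n}{k}.png")[v-h:v+h,u-h:u+h],(266,266),interpolation=cv2.INTER_CUBIC))
    r.append(np.hstack(q))
cv2.imwrite("pics/z4.png",np.vstack(r))
# can shift: blue label mask centroid, side+scene
for n,(u,v),h in(("side",(260,190),25),("scene",(239,193),25)):
    for k in(1,2):
        im=cv2.cvtColor(cv2.imread(f"pics/{n}{k}.png")[v-h:v+h,u-h:u+h],cv2.COLOR_BGR2HSV)
        m=cv2.inRange(im,(105,90,60),(125,255,190));_,_,st,ce=cv2.connectedComponentsWithStats(m)
        i=1+st[1:,4].argmax();print(n,k,st[i],np.round(ce[i],2))
E
```

```text
t: 10.0
ee_pos: [570.8, 41.7, 131.5]
orientation: [3.118, 0.362, 0.005]
ft_force: [1.1, 0.6, 0.9]
width: 0.7
[570.84978768  41.65898676 131.49686671] 10.0
side 1 [ 15  28  21  14 195] [24.56 35.18]
side 2 [ 14  28  22  14 196] [24.41 34.97]
scene 1 [18 30 17 10 91] [26.86 35.15]
scene 2 [  0   3  50  26 138] [24.34 15.17]
```

View pics/z4.png

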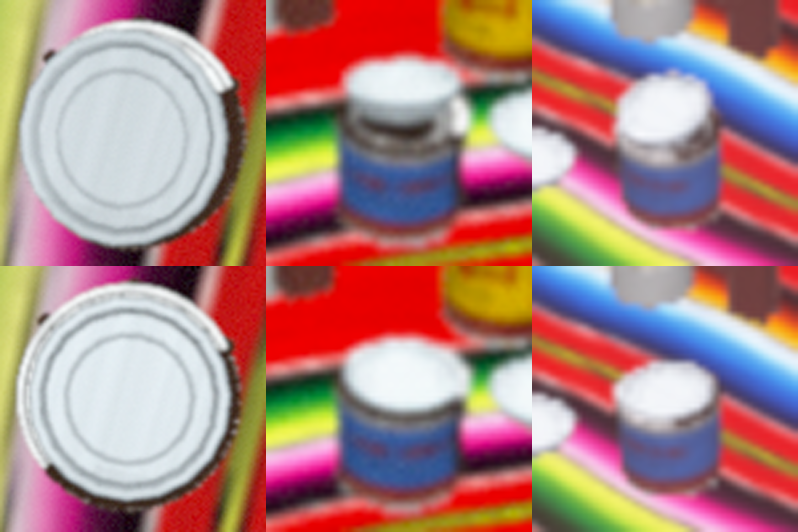

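In every view the lid is now level and concentric in its rim, with no gap. The can hasn't moved beyond about 0.2 px in the side view. I'll withdraw upward and hand in.

```bash
python3 -m inch '[{"xyz":[-1,0,-3],"spin":0},{"xyz":[-3,0,-7],"spin":0},{"xyz":[-5,0,-11],"spin":0},{"xyz":[-5,0,-12],"spin":0},{"xyz":[-5,0,-12],"spin":0},{"xyz":[-5,0,-12],"spin":0}]' 1
python3 -c "
from workcell import ctrl
o=ctrl.get_obs();print(o['ee_pos'],o['ft_force'],o['t']);print(ctrl.close_job())"
```

```text
t: 10.75
ee_pos: [523.4, 30.3, 250.2]
orientation: [3.118, 0.362, 0.005]
ft_force: [-0.1, 0.4, -1.2]
width: 0.3
[523.37008915  30.26417704 250.19373643] [-0.05238186  0.35993038 -1.1934142 ] 10.75
the job is handed in; nothing more can be done
None
```

The sprung lid is pressed home all the way round, and I handed the job in at 10.75 s with the hand withdrawn to z 250. The can was the one near (630, 60). With closed fingertips I pressed its high edge, then the low edge, then the high edge again.

- **Forces:** the readings stayed at or below 15 N, and each side stopped firmly at 63.1 to 63.3 mm (nominal 63.5).
- **Pictures:** the last wrist, side and scene views show the lid level in its rim with no gap.
- **Can position:** in the side view the blue label moved about 0.25 px, roughly half a millimetre, which is within noise. The same check in the scene view failed because its colour mask ran into the cloth, so there I judged by eye and saw no shift.
- **Measurements that disagreed:** the first lid height from the pictures was about 73 mm, against at least 75.5 expected. The wrist ellipse fit was spoiled by the rim showing beside the lid. I took the lid centre from a by-eye reading and checked the heights by touch instead.
- **Sideways drag:** on the first press the fingers dragged sideways with up to about 5 N. I eased this off partway down.
- **Other objects:** I did not measure the bystanders again afterwards. The path stayed clear of them, and no unexpected force showed in any reading.

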